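# Set a holdfast over the board on a bench riser

## Task

Lift the holdfast up off its hook on the tool rack and lower its shank into the open dog hole of the bench riser, with the arm turned across the board so that the pad comes down to rest on the board, ready for the mallet. Set it down without letting it drop, do not shift the board, leave the other tools as they are, and let go.

Things in the scene. Friction and masses are not known exactly. Their poses are not given: they have to be found in the camera images.
- head (a point): Centre of the holdfast's strike head, where to grip: bright steel block 22 mm thick (its x), 32 mm along the arm (its y), 32 mm high, over the centre of mass, on top of a dark iron arm 20 mm wide. +y points along the arm to the pad, z up. The holdfast (0.55 to 0.82 kg) hangs upright, arm level, on either hook of the rack; the hook's prongs pass along x under the arm, 34 mm below this point.
- shank_tip (a point): Lower end, on the axis, of the holdfast's round shank, 19 mm diameter; 148 mm below the head's centre and 30 mm behind it (y = -30 mm). The end tapers to 14 mm over its last 5 mm. Axes as head. It must clear the bench riser and board (110 mm above the table), the plane on it (150 mm) and the hammer (166 mm) when carried over them.
- pad (a point): Centre of the underside of the holdfast's pad (28 x 30 mm): 65 mm ahead of the head's centre (y = +65 mm), 72 mm below it, 95 mm ahead of the shank's axis. Axes as head.
- dog_hole (a point): Centre of the mouth of the one open dog hole, 22 mm diameter with a 3 mm chamfer, straight through the 60 mm slab of the bench riser: pale maple, 300 x 340 mm, top 90 mm above the table, fixed. Its +y points square across to the board, whose near long edge is about 50 mm away; z up. The hole lies at x = -50, y = -75 mm from the slab's centre.
- board_top (a point): Centre of the top face of the dark walnut board, 240 (x) x 130 (y) x 20 mm, 0.45 kg, loose on the bench riser, just in front of two brass dogs 12 mm high; its top is 110 mm above the table. With the holdfast home the pad lies on this face and the shank tip is about 56 mm below the riser's top.
- rack: Plywood tool rack, fixed, 300 mm wide (its y), origin at its underside. Two hooks at y = +70 and -70 mm, each a pair of level 8 mm rods 28 mm apart, rod tops 146 mm above the table; they run from a rail (face at x = +20 mm, rail top at 152 mm) out to x = -35 mm (robot's side), where they turn up: ends 156 mm above the table. Lift 10 mm or more to clear them.
- hammer: Small steel hammer with a wooden handle, 130 mm long, hanging head up on the rack's other hook. Leave it hanging. Origin under the middle of its head, at rod height.
- plane: Steel block plane with dark wooden knobs, 145 x 50 x 60 mm, standing on the bench riser about 120 mm in the riser's +x from the dog hole. Leave it. Origin under its centre.
- mallet: Wooden joiner's mallet lying on the table between the robot and the rack, head 65 x 120 x 60 mm, handle 190 mm. Leave it. Origin under the head's centre.
- chuck: Steel four-jaw lathe chuck, 94 mm diameter, 76 mm high, on the table behind the rack. Leave it. Origin under its centre.
- glue: Blue glue bottle, 64 mm diameter, 190 mm high, to the left of the bench riser. Leave it. Origin under its centre.
Mind the look-alikes: they are no part of the job. What is shaped like the part that bears head but pink is not meant.

How it is judged:
By the outcome, as a careful person would: the job done as asked, in the order asked, and still so for the second after the job is handed in, with the robot touching nothing.
It also fails if it takes over 56 s, if anything falls off the work surface, if the arm or the gripper's body presses on something with over 40 N, if the wrist force passes 120 N, or if a joint passes its speed limit or range.

## Robot

A 6-joint arm with a two-finger parallel gripper is mounted at the origin on the work surface. World frame = base frame: x ahead of the robot, y to its left, z up, the work surface at z = 0. Lengths are in m, angles in rad, forces in N, time in s.
With the tool pointing down it reaches from about 0.4 to 0.825 m from the base axis. Payload 7 kg.
Tool frame: the origin (TCP) lies at the centre of the arm's flange, where the gripper is bolted on; the fingertips stand 178 mm ahead of it and the grasp point (between the pads) lies 159 mm ahead of it; z points along the fingers, y is the direction in which the jaws open and shut (so a half turn about z gives the same grasp; the last joint's range is limited). The gripper opens to 88 mm and grips with 3 to 60 N. Pads are 19 mm wide; open, the fingers measure 130 mm over their backs; the gripper's body (78 mm by 193 mm) begins 47 mm behind the grasp point.
Start: joints at [1.49, 0.359, 0.012, 0, -1.224, -0.288], TCP at [0.243, 0.63, 0.405] pointing down, gripper open.
Joint ranges: [-3.07, 3.07], [-1.43, 2.12], [-1.02, 1.25], [-3.03, 1.67], [-3.05, -0], [-3.03, 3.03]. Speed limits (rad/s): [2.39, 2.39, 3.01, 3.14, 3.14, 3.14].

## Interface

Orientations are given as [roll, pitch, yaw] about the fixed x, y, z axes, in that order (R = Rz(yaw) Ry(pitch) Rx(roll)).
In Python, from station import arm gives the robot as it stands.
- The arm moves only by the shell command python3 -m handwheel 'ROWS' [OPENING] [FORCE]. ROWS is JSON, a list of rows, each a list of 4 numbers: the shift along the world's x, y, z in cm, then the turn about the world's z in rad. In form: [[dx, dy, dz, yaw], ...]. A call has 1 to 20 rows; each row shifts and turns the commanded pose from where the row before left it; what a row does not reach is not made up. A row lasts 1/10 s, in which the tool goes at most 50 mm and 8.59 degrees, less where a joint would pass 70% of its speed; a pose out of reach is approached as far as the arm can. A call is refused whole if a number of a shift passes 5 or a number of a turn 0.15, either way. A call with a gripper value outside its range is refused whole. OPENING is the closure, from 0 (fully open) to 1 (shut), set as the call begins (- or left out, the last holds). The fingers move at their own pace and stop on an object; FORCE is the grip in N (left out, the last holds). Time passes only in rows, so rows that do not move let the fingers close. It gives the time, the measured TCP pose, the force and the opening at its end, in the units of the state.
- arm.get_state(): the state, without advancing time (a new reading comes with each control period).
- arm.grab_frame(name): name is "side" or "top" or "wrist"; returns a dict with "image" (420x560x3 uint8, red, green, blue), "depth" (420x560 float32, m along the optical axis (not along the pixel's ray), 0 where there is no reading), "vfov" (degrees; the focal length in pixels is half the picture's height over the tangent of half this angle, whatever the lens; pixels are square), "cx", "cy" (the principal point, pixels), "k1" (the pictures are not rectified: a ray, as slopes to the right and down, at radius r is drawn at 1 + k1 r^2 times it, then the intrinsics apply), "rvec" (rotation vector, rad) and "tvec" (3), from world to camera coordinates, as OpenCV has them. Camera axes: x right, y down, z forward; pixel columns grow to the right and rows downward; lengths in m; the calibration is good to about 2 mm. A picture is of the moment at which its call begins.
- arm.job_done(): hands the job in, once; it reports no verdict.
The state is a dict: "t": time; "q": joint angles; "qd": joint speeds; "joint_efforts": joint torques, N m; "eef_pos": TCP position; "ee_rot": TCP orientation; "force": force on the tool from outside, world axes, zero at the start; "moment": the same for the moment, N m; "width": finger opening in m.
Only numpy, scipy, OpenCV 4.12 (cv2) and the standard library are available. Lean on these libraries where they do the work, as an engineer would, in place of code of your own. Each camera call takes 0.05 s, during which the arm holds its last target.

## Working session

There is one attempt and no reset: what is moved stays moved. The work goes in short steps, Python scripts to look and compute and a shell command to move; the robot and the scene stay as the last step left them, time stands still between calls to the robot, and variables do not carry over. Pictures are saved under pics/ and viewed, and the job is handed in when it is done.

```bash
mkdir -p pics; ls
cat > h.py <<'E'
import numpy as np, cv2, pickle
from station import arm
def grab(n,fn):
    f=arm.grab_frame(n); pickle.dump(f,open(f'pics/{fn}.pkl','wb'))
    cv2.imwrite(f'pics/{fn}.png',f['image'][:,:,::-1]); return f
def load(fn): return pickle.load(open(f'pics/{fn}.pkl','rb'))
def cloud(f):
    H,W=f['depth'].shape; fl=H/2/np.tan(np.radians(f['vfov'])/2)
    K=np.array([[fl,0,f['cx']],[0,fl,f['cy']],[0,0,1]],float)
    u,v=np.meshgrid(np.arange(W),np.arange(H))
    p=cv2.undistortPoints(np.stack([u,v],-1).reshape(-1,1,2).astype(float),K,np.array([f['k1'],0,0,0,0.])).reshape(H,W,2)
    d=f['depth']; c=np.dstack([p*d[...,None],d])
    R=cv2.Rodrigues(np.array(f['rvec'],float))[0]
    return (c-np.array(f['tvec']).ravel())@R
def proj(f,P):
    H,W=f['depth'].shape; fl=H/2/np.tan(np.radians(f['vfov'])/2)
    K=np.array([[fl,0,f['cx']],[0,fl,f['cy']],[0,0,1]],float)
    return cv2.projectPoints(np.array(P,float).reshape(-1,1,3),np.array(f['rvec'],float),np.array(f['tvec'],float),K,np.array([f['k1'],0,0,0,0.]))[0].reshape(-1,2)
E
python3 - <<'E'
from h import *
for n in ['side','top','wrist']:
    f=grab(n,n+'0'); print(n,f['vfov'],f['k1'],f['tvec'])
s=arm.get_state(); print(s)
E
```

```text
pics
side 47.596282571485546 -0.16196444790959347 [-0.50380751  0.21377975  1.32548991]
top 50.552087223680616 0.006182123726859363 [0.01950451 0.53734649 1.14540596]
wrist 69.55986230072423 -0.03335519451876697 [ 0.67480348 -0.03000413  0.3889456 ]
{'t': 0.15, 'q': array([ 1.49010037e+00,  3.59231096e-01,  1.13020389e-02, -2.35394320e-04,
       -1.22409143e+00, -2.88065530e-01]), 'qd': array([-0.00072089, -0.00085895,  0.00119176,  0.00281372, -0.00047076,
       -0.0036682 ]), 'joint_efforts': array([-1.71087293e-03, -5.83274209e+01,  2.93292618e+01,  7.00136080e+00,
        8.80395295e-03, -1.17704403e-04]), 'eef_pos': array([0.24328992, 0.62949377, 0.40394982]), 'ee_rot': array([ 3.14035606e+00, -1.35611005e-04, -3.68841522e-01]), 'force': array([-0.32053906, -0.15661772, -0.82427448]), 'moment': array([-0.0255185 , -0.00244363,  0.00663967]), 'width': 0.0873743578930867}
```

View pics/side0.png

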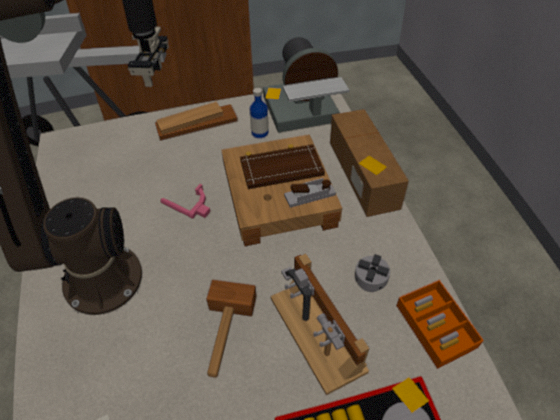

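View pics/top0.png

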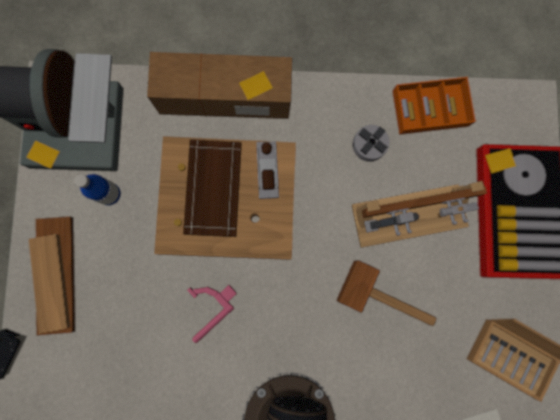

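View pics/wrist0.png

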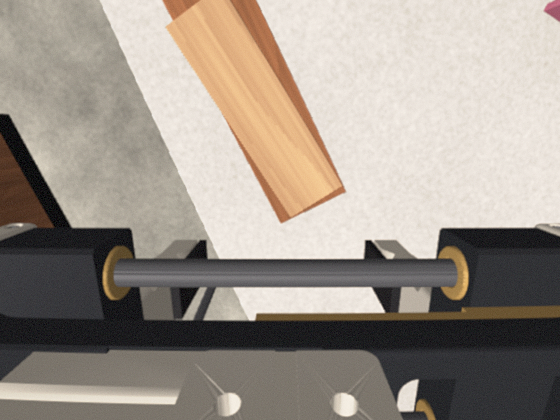

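Run:
```python
from h import *
a=load('side0');b=load('top0')
A=cv2.resize(a['image'][240:400,255:405],None,fx=4,fy=4,interpolation=cv2.INTER_CUBIC)
B=cv2.resize(b['image'][165:260,340:490],None,fx=5,fy=5,interpolation=cv2.INTER_CUBIC)
C=cv2.resize(b['image'][125:275,145:305],None,fx=5,fy=5,interpolation=cv2.INTER_CUBIC)[:600,:]
cv2.imwrite('pics/A.png',A[:600,:,::-1]);cv2.imwrite('pics/B.png',B[...,::-1]);
cv2.imwrite('pics/C.png',cv2.resize(C,None,fx=.8,fy=.8)[...,::-1])
for n,f in(('top',b),('side',a)):
    c=cloud(f); np.save(f'pics/{n}c.npy',c)
```

```text
(no output)
```

View pics/A.png

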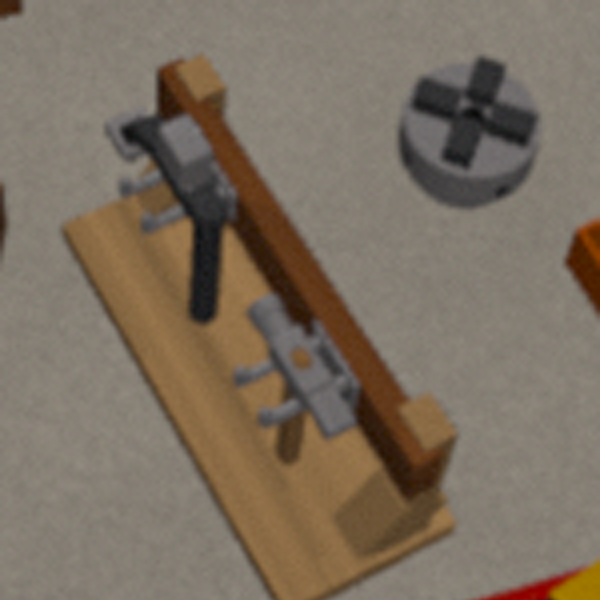

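View pics/B.png

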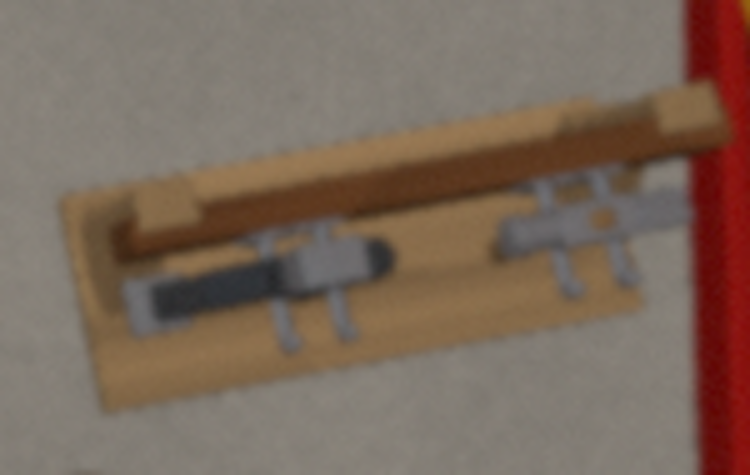

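View pics/C.png

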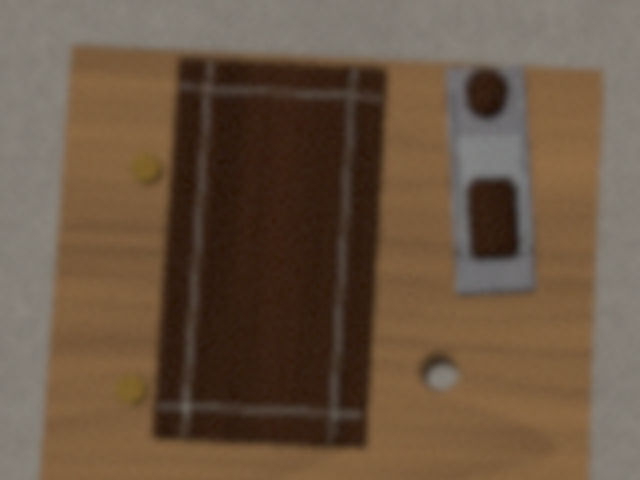

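Run:
```python
from h import *
t=np.load('pics/topc.npy'); s=np.load('pics/sidec.npy'); it=load('top0')['image'].astype(int)
np.set_printoptions(precision=4,suppress=True)
# holdfast head: z 0.188-0.202 region
def comp(mask,c):
    P=c[mask]; r=cv2.minAreaRect((P[:,:2]*1000).astype(np.float32)); print(len(P),P.mean(0),np.median(P[:,2]),r)
m=np.zeros(t.shape[:2],bool); m[195:250,370:430]=1
print('head top'); comp(m&(t[...,2]>.185),t)
for zl,zh in((.185,.21),(.165,.185),(.14,.165)):
    P=t[m&(t[...,2]>zl)&(t[...,2]<zh)]; print(zl,len(P),P.mean(0))
ms=np.zeros(s.shape[:2],bool); ms[260:330,275:320]=1
P=s[ms&(s[...,2]>.185)]; print('side',len(P),P.mean(0),P.min(0),P.max(0))
# riser top
m2=np.zeros(t.shape[:2],bool); m2[125:270,145:305]=1
print('riser'); comp(m2&(abs(t[...,2]-.09)<.006),t)
print('riser+'); comp(m2&(t[...,2]>.08),t)
print('board'); comp(m2&(abs(t[...,2]-.11)<.006)&(it.sum(2)<230),t)
hm=np.zeros(t.shape[:2],bool); hm[208:228,245:266]=1; print('hole');comp(hm&(t[...,2]<.06),t)
print('z hist table',np.median(t[290:340,300:330,2]), 'max rack z',t[180:250,350:490,2].max(), 'riserz',np.median(t[235:250,170:280,2]),'boardz',np.median(t[170:220,200:230,2]))
print('plane');comp(m2&(t[...,2]>.125),t)
# hole from colour: bright pixels
print(it[210:226,246:264].sum(2))
```

```text
head top
162 [ 0.4982 -0.2064  0.326 ] 0.19613476133105265 ((460.4775085449219, -96.76216125488281), (23.87221908569336, 355.1413879394531), 19.79376983642578)
0.185 141 [ 0.5145 -0.2471  0.1955]
0.165 60 [ 0.5164 -0.2531  0.1703]
0.14 861 [ 0.5338 -0.2374  0.1526]
side 146 [ 0.4979 -0.2974  0.2634] [ 0.328  -0.8301  0.1854] [ 0.5245 -0.2356  1.1224]
riser
9482 [0.5428 0.171  0.0906] 0.09066066349596769 ((566.7462768554688, 177.5644073486328), (340.7682800292969, 300.591064453125), 89.17008209228516)
riser+
15903 [0.5615 0.1767 0.1056] 0.09262665172840602 ((554.1895751953125, 177.42161560058594), (341.11724853515625, 326.322509765625), 89.02589416503906)
board
4992 [0.5847 0.2099 0.1106] 0.11062694308413301 ((583.2030639648438, 170.39657592773438), (221.6529998779297, 245.32290649414062), 85.99307250976562)
hole
47 [0.5224 0.1047 0.0118] 0.0006273283306653814 ((522.2860107421875, 103.90966033935547), (18.94524574279785, 14.426548957824707), 83.92840576171875)
z hist table 0.0006725660068095056 max rack z 1.2021953834811885 riserz 0.09078707923946681 boardz 0.11063274709033993
plane
5
[... 645 characters left out ...]
252 263 279 285 284 288]
 [278 281 270 241 197 178 235 294 335 346 342 332 308 289 280 284 289 285]
 [283 285 271 246 208 217 286 347 363 372 372 368 347 316 287 281 282 280]
 [291 288 283 264 235 247 317 370 376 373 376 379 358 324 296 277 282 276]
 [297 292 290 276 257 266 318 365 373 376 374 362 344 314 292 279 281 282]
 [296 294 292 289 279 274 296 333 355 358 354 340 317 303 295 289 291 283]
 [290 288 293 292 290 279 281 291 312 321 323 315 300 297 294 287 288 290]
 [285 295 290 291 293 289 284 283 288 295 300 298 299 302 299 297 297 294]
 [287 291 286 286 288 292 286 288 289 294 292 296 299 299 305 297 296 302]
 [288 287 283 285 289 289 284 285 283 287 284 288 291 289 295 296 300 296]]
```

Run:
```python
from h import *
t=np.load('pics/topc.npy'); s=np.load('pics/sidec.npy')
np.set_printoptions(precision=4,suppress=True)
for nm,c,b in(('top',t,(195,250,365,430)),('side',s,(255,330,275,325))):
    m=np.zeros(c.shape[:2],bool); m[b[0]:b[1],b[2]:b[3]]=1
    m&=(c[...,2]>.188)&(c[...,2]<.202)
    P=c[m]; k=np.linalg.norm(P[:,:2]-np.median(P[:,:2],0),axis=1)<.03; P=P[k]
    print(nm,len(P),P.mean(0),cv2.minAreaRect((P[:,:2]*1000).astype(np.float32)))
# rail top
for z0,z1 in((.147,.157),(.157,.17),(.17,.2),(.2,.3)):
    m=np.zeros(t.shape[:2],bool); m[175:250,345:488]=1; m&=(t[...,2]>z0)&(t[...,2]<z1)
    P=t[m]; print(z0,len(P),cv2.minAreaRect((P[:,:2]*1000).astype(np.float32)),P[:,:2].min(0),P[:,:2].max(0))
    if z0==.147:
        l=cv2.fitLine((P[:,:2]).astype(np.float32),cv2.DIST_HUBER,0,.001,.001).ravel(); print(l,np.degrees(np.arctan2(l[1],l[0])))
m=np.zeros(t.shape[:2],bool); m[175:255,345:480]=1;m&=(t[...,2]>.008)&(t[...,2]<.03)
P=t[m];print('base',np.median(P[:,2]),cv2.minAreaRect((P[:,:2]*1000).astype(np.float32)))
```

```text
top 137 [ 0.5146 -0.2473  0.1957] ((514.9672241210938, -247.79562377929688), (22.423559188842773, 31.26769256591797), 9.357959747314453)
side 124 [ 0.5119 -0.2532  0.194 ] ((512.3671264648438, -251.84910583496094), (23.371402740478516, 33.40395736694336), 7.837011814117432)
0.147 1287 ((538.9718627929688, -314.2117919921875), (90.85584259033203, 298.5467224121094), 12.363470077514648) [ 0.4781 -0.4554] [ 0.6134 -0.1621]
[ 0.2277 -0.9737  0.5653 -0.3303] -76.83596
0.157 464 ((538.464111328125, -311.37847900390625), (88.29444885253906, 291.89422607421875), 12.268125534057617) [ 0.4803 -0.4495] [ 0.6094 -0.1632]
0.17 168 ((530.2677612304688, -315.37554931640625), (22.05107879638672, 171.20620727539062), 12.774153709411621) [ 0.5017 -0.3991] [ 0.5479 -0.2309]
0.2 3 ((515.4649047851562, -257.93939208984375), (8.245866775512695, 19.155664443969727), 79.7585678100586) [ 0.5068 -0.2623] [ 0.5256 -0.2522]
base 0.018348777567364555 ((548.1295776367188, -331.1496887207031), (216.7059326171875, 351.2378845214844), 0.8544145226478577)
```

```bash
python3 - <<'E'
from h import *
f=load('wrist0');R=cv2.Rodrigues(np.array(f['rvec']))[0];p=-R.T@np.array(f['tvec']).ravel();print(p,R)
s=arm.get_state();e=s['eef_pos'];r=s['ee_rot']
c,d=np.cos(r[2]),np.sin(r[2]);Rz=np.array([[c,-d,0],[d,c,0],[0,0,1]])
print('cam offset in yaw frame',Rz.T@(p-e),'view',Rz.T@R[2], 'imgx',Rz.T@R[0])
E
python3 -m handwheel '[[2.5,-4,0.5,-0.12],[2.5,-4,0.5,-0.12],[2.5,-4,0.5,-0.12],[2.5,-4,0.5,-0.12],[2.5,-4,0.5,-0.12],[2.5,-4,0.5,-0.12],[2.5,-4,0.5,-0.12],[2.5,-4,0.5,-0.12],[0,-4.5,0,-0.04],[0,-4.5,0,0],[0,-4.5,0,0],[0,-4.5,0,0],[0,-4.5,0,0],[0,-4.5,0,0],[0,-4.5,0,0],[0,-4.5,0,0]]' 0
```

```text
[0.30546677 0.60561755 0.38400012] [[-3.60761029e-01 -9.32658093e-01  6.01940669e-04]
 [-9.04054906e-01  3.49855511e-01  2.45531766e-01]
 [-2.29207780e-01  8.80341049e-02 -9.69388359e-01]]
cam offset in yaw frame [ 0.0666034   0.0001465  -0.01994971] view [-2.45531944e-01 -5.24024335e-04 -9.69388359e-01] imgx [-2.42290482e-04 -9.99999789e-01  6.01940669e-04]
t: 1.75
eef_pos: [0.4427, -0.0522, 0.4449]
ee_rot: [-3.141, 0.0, -1.368]
force: [1.4, -1.1, -1.2]
width: 0.0878
```

```bash
python3 -m handwheel '[[1.5,-3.5,0,0],[1.5,-3.5,0,0],[1.5,-3.5,0,0],[1.5,-3.5,0,0],[0,0,0,0],[0,0,0,0]]'
python3 - <<'E'
from h import *
grab('wrist','w1');
E
```

```text
t: 2.35
eef_pos: [0.5033, -0.1912, 0.4438]
ee_rot: [3.14, 0.001, -1.371]
force: [-0.8, 0.5, -0.4]
width: 0.0877
```

View pics/w1.png

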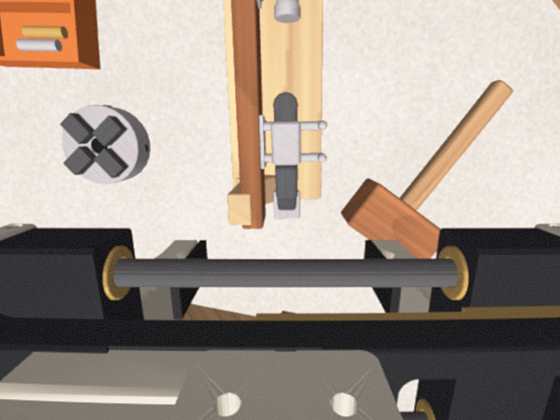

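Run:
```python
from h import *
np.set_printoptions(precision=4,suppress=True)
f=load('w1');c=cloud(f);im=f['image'].astype(int)
def comp(nm,b,z0,z1):
    m=np.zeros(c.shape[:2],bool); m[b[0]:b[1],b[2]:b[3]]=1; m&=(c[...,2]>z0)&(c[...,2]<z1)
    m=cv2.morphologyEx(m.astype(np.uint8),cv2.MORPH_OPEN,np.ones((3,3)))>0
    P=c[m]; print(nm,len(P),P.mean(0),cv2.minAreaRect((P[:,:2]*1000).astype(np.float32)))
comp('head',(110,180,262,315),.188,.204)
comp('arm+',(85,225,265,310),.155,.204)
comp('rail',(0,228,225,265),.147,.157)
comp('pad',(190,222,265,305),.11,.150)
comp('posts',(180,230,220,262),.157,.25)
print(c[205,240],c[185,287],c[100,287],c[205,287],c[215,287])
C=cv2.resize(f['image'][80:230,215:345],None,fx=4,fy=4,interpolation=cv2.INTER_CUBIC)
cv2.imwrite('pics/w1c.png',C[...,::-1])
```

```text
head 1265 [ 0.5153 -0.2501  0.1958] ((515.400146484375, -249.7949676513672), (21.47150993347168, 31.653684616088867), 12.301498413085938)
arm+ 2418 [ 0.5155 -0.2513  0.1799] ((515.1903076171875, -248.875244140625), (21.4650821685791, 81.57524108886719), 12.38015365600586)
rail 5891 [ 0.5514 -0.2598  0.1522] ((552.7369384765625, -258.92572021484375), (33.48600387573242, 191.7384796142578), 9.517650604248047)
pad 574 [ 0.5005 -0.185   0.1247] ((501.1442565917969, -187.9440155029297), (27.43431854248047, 32.24958801269531), 11.302082061767578)
posts 0 [nan nan nan] ((0.0, 0.0), (0.0, 0.0), 0.0)
[ 0.5451 -0.1857  0.1533] [ 0.5066 -0.213   0.1567] [ 0.5209 -0.2826  0.1655] [ 0.5018 -0.1899  0.1341] [ 0.4989 -0.1762  0.1196]<stdin>:7: RuntimeWarning: Mean of empty slice.
  ret = um.true_divide(
```

View pics/w1c.png

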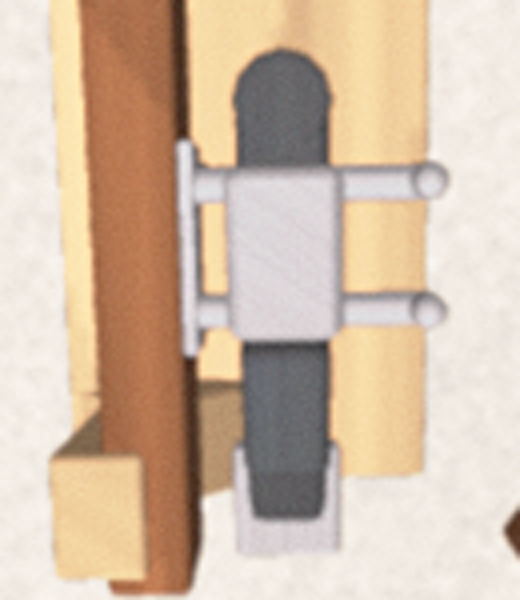

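```bash
python3 -m handwheel '[[0.6,-2.9,0,0.015],[0.6,-2.98,-1,0],[0,0,-2.5,0],[0,0,-2,0],[0,0,0,0],[0,0,0,0]]'
python3 - <<'E'
from h import *
grab('wrist','w2');grab('side','s2');print(arm.get_state()['eef_pos'],arm.get_state()['ee_rot'])
E
```

```text
t: 3.0
eef_pos: [0.5154, -0.2484, 0.3905]
ee_rot: [-3.142, -0.0, -1.352]
force: [-0.1, -0.5, 0.4]
width: 0.0874
[ 0.5157455  -0.24865123  0.3913673 ] [-3.13947179e+00 -1.17086392e-03 -1.35247559e+00]
```

View pics/w2.png

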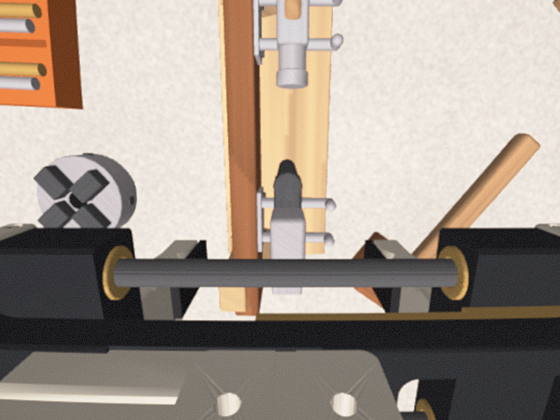

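```bash
python3 -m handwheel '[[0,-0.12,-1.5,0],[0,0,-1.5,0],[0,0,-1.2,0],[0,0,-0.7,0],[0,0,0,0],[0,0,0,0]]'
python3 -m handwheel '[[0,0,0,0],[0,0,0,0],[0,0,0,0],[0,0,0,0],[0,0,0,0],[0,0,0,0],[0,0,0,0],[0,0,0,0]]' 1 45
```

```text
t: 3.7
eef_pos: [0.5156, -0.2504, 0.3413]
ee_rot: [-3.141, -0.0, -1.354]
force: [-0.1, 0.0, 0.0]
width: 0.0876
t: 4.5
eef_pos: [0.5153, -0.2504, 0.3407]
ee_rot: [3.142, 0.0, -1.354]
force: [-0.3, 0.2, 0.7]
width: 0.0294
```

Closing but not yet stopped.

```bash
python3 -m handwheel '[[0,0,0,0],[0,0,0,0],[0,0,0,0],[0,0,0,0],[0,0,0,0]]'
```

```text
t: 5.0
eef_pos: [0.5152, -0.2504, 0.3407]
ee_rot: [3.141, 0.0, -1.354]
force: [-2.0, -0.4, 1.1]
width: 0.0219
```

```bash
python3 -m handwheel '[[0,0,0.3,0],[0,0,0.5,0],[0,0,0.8,0],[0,0,1.0,0],[0,0,0.4,0],[0,0,0,0],[0,0,0,0]]'
python3 - <<'E'
from h import *
grab('wrist','w3');grab('side','s3')
E
```

```text
t: 5.7
eef_pos: [0.5152, -0.2503, 0.3707]
ee_rot: [-3.141, 0.0, -1.354]
force: [-0.4, -0.3, -6.3]
width: 0.0216
```

View pics/s3.png

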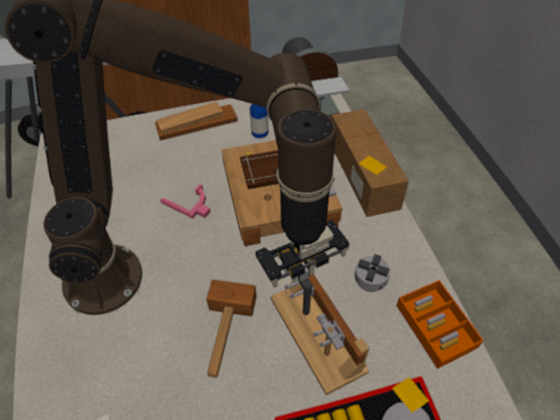

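```bash
python3 -m handwheel '[[0,0,1,0],[0,0,2,0],[0,0,2.5,0],[0,0,2.5,0],[0,1,2,0],[0,2.5,1,-0.02],[0,3.5,0,-0.03],[0,3.5,0,-0.03],[0,3.5,0,-0.03],[0,3.5,0,-0.03],[0,3.5,0,-0.03],[0,3.5,0,-0.03],[0,3.5,0,-0.03],[0,3.5,0,0],[0,3.5,0,0],[0,3,0,0],[0,2,0,0],[0,1,0,0],[0,0,0,0],[0,0,0,0]]'
python3 - <<'E'
from h import *
grab('wrist','w4');grab('side','s4');print(arm.get_state()['eef_pos'],arm.get_state()['ee_rot'])
E
```

```text
t: 7.8
eef_pos: [0.5153, 0.1593, 0.4808]
ee_rot: [3.141, -0.0, -1.584]
force: [-0.6, -0.0, -5.8]
width: 0.0219
[0.51528927 0.15885057 0.4808706 ] [-3.14157406e+00 -1.16095135e-04 -1.58439688e+00]
```

View pics/w4.png

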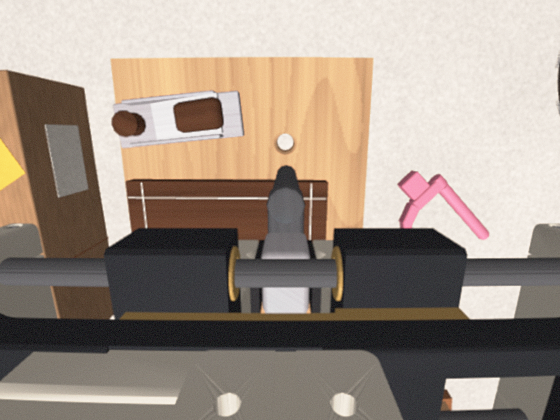

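View pics/s4.png

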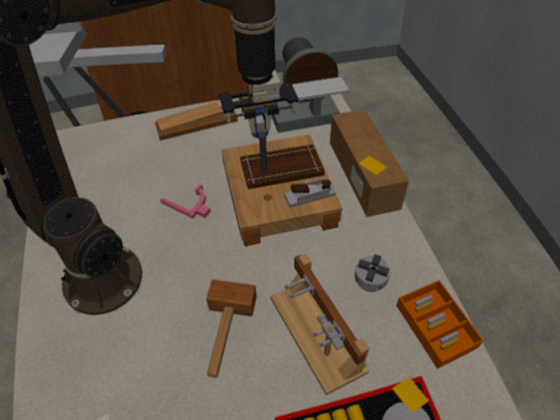

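Run:
```python
from h import *
np.set_printoptions(precision=4,suppress=True)
f=load('w4');c=cloud(f);im=f['image']
C=np.hstack([cv2.resize(im[122:162,266:306],None,fx=10,fy=10,interpolation=cv2.INTER_CUBIC),cv2.resize(im[155:245,245:335],(400,400),interpolation=cv2.INTER_CUBIC)])
cv2.imwrite('pics/w4c.png',C[...,::-1])
g=cv2.cvtColor(im,cv2.COLOR_RGB2GRAY)
print(g[142,268:305]);print(g[125:162,286])
def ray(uv,z):
    H,W=f['depth'].shape; fl=H/2/np.tan(np.radians(f['vfov'])/2)
    K=np.array([[fl,0,f['cx']],[0,fl,f['cy']],[0,0,1]],float)
    p=cv2.undistortPoints(np.array(uv,float).reshape(-1,1,2),K,np.array([f['k1'],0,0,0,0.])).reshape(-1,2)
    R=cv2.Rodrigues(np.array(f['rvec'],float))[0];o=-R.T@np.array(f['tvec']).ravel()
    d=np.c_[p,np.ones(len(p))]@R; return o+d*((z-o[2])/d[:,2])[:,None]
print('hole',ray([[286,142]],.09))
# riser edges
m=(abs(c[...,2]-.09)<.006);m=cv2.morphologyEx(m.astype(np.uint8),cv2.MORPH_OPEN,np.ones((5,5)));m[:, :105]=0;m[:,390:]=0;m[:50]=0
P=c[m>0];print('riser z',np.median(P[:,2]),P.min(0),P.max(0))
ys=range(65,175,5)
R_=np.array([c[y,np.where(m[y])[0].max()] for y in ys]);print('near edge',np.polyfit(R_[:,1],R_[:,0],1),R_[:,0])
xs=range(255,370,5);T=np.array([c[np.where(m[:,x])[0].min(),x] for x in xs]);print('right edge',np.polyfit(T[:,0],T[:,1],1),T[:,1])
b=(abs(c[...,2]-.11)<.006);b[:178]=0;b[:, :120]=0;b[:,335:]=0
xs=[*range(140,270,6),*range(305,325,4)];T=np.array([c[np.where(b[:,x]&(np.arange(420)<240))[0].min(),x] for x in xs]);print('board near',np.polyfit(T[:,0],T[:,1],1),T[:,1])
k=np.array([c[y,np.where(b[y])[0].max()] for y in range(186,225,4)]);print('board end',k[:,:2])
# shank tip expected
e=np.array([.5153,.1590,.4808]);yaw=-1.5844+np.pi/2
cc,ss=np.cos(yaw),np.sin(yaw)
hd=e-[0,0,.161];tip=hd+np.array([ss*.03,-cc*.03,-.148]);print('tip',tip,proj(f,[tip,hd]))
```

```text
[204 197 190 188 187 182 166 149 135 179 235 240 236 233 235 237 239 239
 237 238 241 240 242 243 230 170 151 179 189 204 206 202 198 193 196 196
 196]
[188 186 186 183 183 185 187 191 209 240 240 235 233 234 239 239 240 237
 237 240 242 243 244 238 205 124 110 134 144 171 189 191 188 189 192 193
 188]
hole [[0.5145 0.1021 0.09  ]]
riser z 0.09014687504289362 [0.4145 0.0053 0.0848] [0.7174 0.2257 0.096 ]
near edge [0.0206 0.4149] [0.4156 0.4154 0.4148 0.4159 0.4157 0.4157 0.4163 0.4159 0.4156 0.4169
 0.4167 0.4162 0.4174 0.417  0.4161 0.4175 0.4173 0.4166 0.4175 0.4177
 0.4172 0.4181]
right edge [-0.0131  0.0145] [0.0072 0.0074 0.0075 0.0076 0.0078 0.0078 0.008  0.0075 0.0083 0.0081
 0.0079 0.0084 0.0084 0.0082 0.0084 0.0086 0.0083 0.0083 0.0083 0.0088
 0.0087 0.0089 0.0096]
board near [-0.0199  0.1569] [0.1431 0.1432 0.1435 0.1434 0.1437 0.1438 0.1439 0.1446 0.1442 0.1449
 0.1448 0.145  0.145  0.1453 0.1456 0.1455 0.1457 0.1457 0.1458 0.1456
 0.1461 0.1461 0.1469 0.1471 0.1472 0.1474 0.1475]
board end [[0.4656 0.153 ]
 [0.4669 0.1576]
 [0.467  0.1621]
 [0.4668 0.167 ]
 [0.4666 0.1721]
 [0.4664 0.177 ]
 [0.4664 0.1819]
 [0.4677 0.1864]
 [0.4675 0.1916]
 [0.4674 0.1965]]
tip [0.5149 0.129  0.1718] [[286.1687 172.8321]
 [286.8532 268.0425]]
```

View pics/w4c.png

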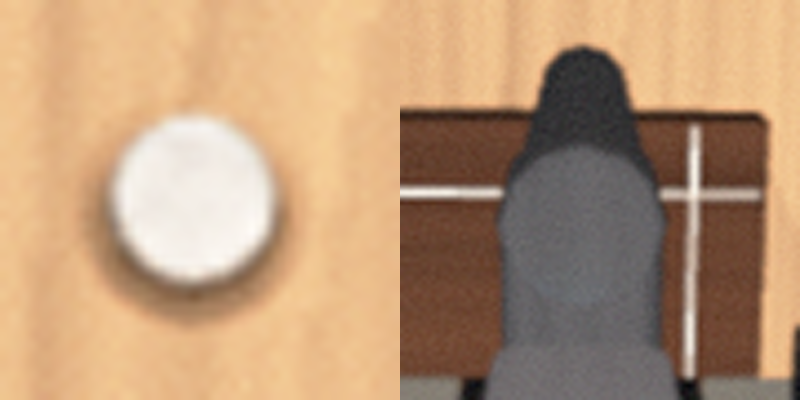

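Run:
```python
from h import *
from scipy.optimize import least_squares
np.set_printoptions(precision=4,suppress=True)
f=load('w4');im=f['image'];g=cv2.cvtColor(im,cv2.COLOR_RGB2GRAY).astype(float)
w=(g>205)[127:157,270:300]; w=w.astype(np.uint8);n,l,st,cen=cv2.connectedComponentsWithStats(w);i=1+np.argmax(st[1:,4]);print(st[i],cen[i]+[270,127])
wc=cen[i]+[270,127]
r=least_squares(lambda p:(proj(f,[[p[0],p[1],.03]])-wc).ravel(),[.515,.102]).x;print('bottom centre',r)
a=np.linspace(0,2*np.pi,60)
ov=cv2.resize(im[122:162,266:306],None,fx=14,fy=14,interpolation=cv2.INTER_CUBIC)
for z,R,col in((.09,.014,(255,0,0)),(.087,.011,(0,160,0)),(.03,.011,(0,0,255))):
    p=proj(f,np.c_[r[0]+R*np.cos(a),r[1]+R*np.sin(a),a*0+z]); print(z,p.min(0),p.max(0))
    cv2.polylines(ov,[(((p-[266,122])+.5)*14).astype(int)],True,col,1)
cv2.imwrite('pics/ov.png',ov[...,::-1])
```

```text
[  8   6  15  17 192] [284.9219 141.0781]
bottom centre [0.5159 0.1022]
0.09 [273.1763 130.0853] [296.5207 153.9511]
0.087 [275.7553 132.6978] [293.9523 151.3005]
0.03 [277.0171 132.9454] [292.8199 149.1111]
```

View pics/ov.png

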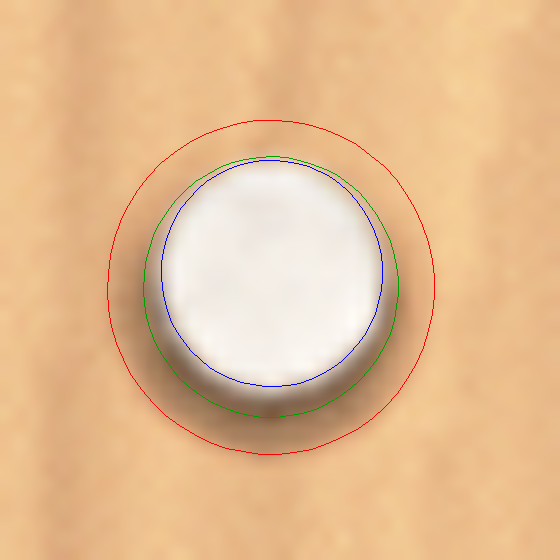

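```bash
python3 -m handwheel '[[0.11,-1.2,0,-0.004],[0,-1.5,0,0],[0,0,-1.5,0],[0,0,-2,0],[0,0,-1.5,0],[0,0,-0.8,0],[0,0,-0.2,0],[0,0,0,0],[0,0,0,0]]'
python3 - <<'E'
from h import *
f=grab('wrist','w5');g2=grab('side','s5')
P=[arm.get_state()['eef_pos'] for _ in range(1)];print(P,arm.get_state()['ee_rot'])
C=np.hstack([cv2.resize(f['image'][130:230,240:340],(400,400),interpolation=cv2.INTER_CUBIC),cv2.resize(g2['image'][150:230,230:310],(400,400),interpolation=cv2.INTER_CUBIC)])
cv2.imwrite('pics/w5c.png',C[...,::-1])
E
```

```text
t: 8.8
eef_pos: [0.5167, 0.1325, 0.4216]
ee_rot: [-3.14, 0.001, -1.588]
force: [0.2, 0.4, -5.3]
width: 0.022
[array([0.51662458, 0.13261425, 0.42148244])] [-3.14039113e+00  6.24952450e-04 -1.58765918e+00]
```

View pics/w5c.png

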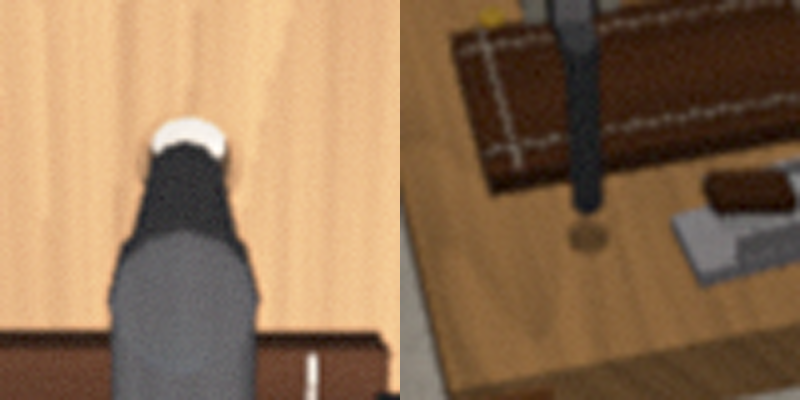

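```bash
python3 -m handwheel '[[0,-0.05,-0.5,0],[0,0,-1,0],[0,0,-0.6,0],[0,0,-0.4,0],[0,0,-0.4,0],[0,0,-0.4,0],[0,0,-0.3,0],[0,0,0,0]]'
```

```text
t: 9.7
eef_pos: [0.5163, 0.132, 0.3842]
ee_rot: [3.141, -0.0, -1.588]
force: [-0.7, -0.4, -5.6]
width: 0.0217
```

```bash
python3 -m handwheel '[[0,0,-0.5,0],[0,0,-0.5,0],[0,0,-0.5,0],[0,0,-0.5,0],[0,0,-0.4,0],[0,0,-0.4,0],[0,0,-0.3,0],[0,0,-0.2,0],[0,0,-0.2,0],[0,0,0,0]]'
python3 - <<'E'
from h import *
g2=grab('side','s6');f=grab('wrist','w6')
C=np.hstack([cv2.resize(f['image'][130:280,210:360],(400,400),interpolation=cv2.INTER_CUBIC),cv2.resize(g2['image'][130:230,220:320],(400,400),interpolation=cv2.INTER_CUBIC)])
cv2.imwrite('pics/w6c.png',C[...,::-1])
E
```

```text
t: 10.7
eef_pos: [0.5164, 0.1321, 0.3495]
ee_rot: [3.141, -0.0, -1.588]
force: [-0.4, 0.6, -6.1]
width: 0.0221
```

View pics/w6c.png

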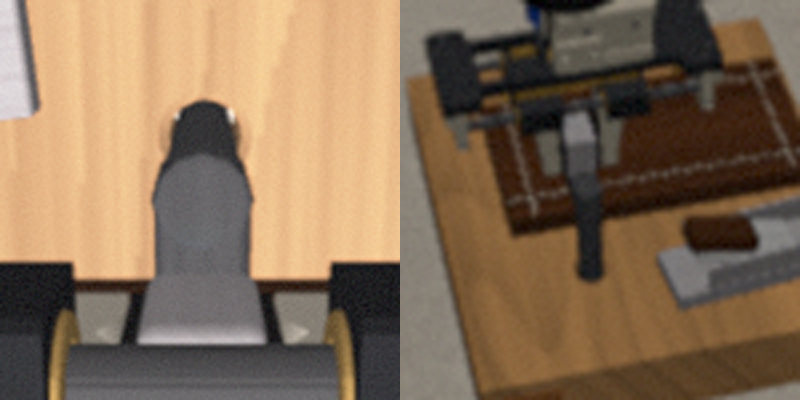

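```bash
python3 -m handwheel '[[0,0,-0.1,0],[0,0,-0.1,0],[0,0,-0.1,0],[0,0,-0.1,0],[0,0,0,0]]'
python3 -m handwheel '[[0,0,-0.1,0],[0,0,0,0]]'
python3 -m handwheel '[[0,0,-0.1,0],[0,0,0,0]]'
```

```text
t: 11.3
eef_pos: [0.5164, 0.132, 0.3455]
ee_rot: [3.141, -0.0, -1.588]
force: [-0.1, 1.1, -6.6]
width: 0.0219
t: 11.5
eef_pos: [0.5164, 0.1321, 0.3446]
ee_rot: [3.141, -0.0, -1.588]
force: [0.5, 0.4, -5.6]
width: 0.0219
t: 11.7
eef_pos: [0.5164, 0.1321, 0.3436]
ee_rot: [3.141, -0.0, -1.588]
force: [0.6, -0.5, -6.4]
width: 0.0217
```

```bash
python3 -m handwheel '[[0,0,-0.05,0],[0,0,0,0]]'
python3 -m handwheel '[[0,0,-0.05,0],[0,0,0,0]]'
python3 -m handwheel '[[0,0,-0.05,0],[0,0,0,0]]'
```

```text
t: 11.9
eef_pos: [0.5164, 0.1321, 0.3431]
ee_rot: [3.142, -0.0, -1.588]
force: [0.9, -0.7, -5.7]
width: 0.022
t: 12.1
eef_pos: [0.5165, 0.132, 0.3428]
ee_rot: [-3.141, -0.0, -1.588]
force: [-0.8, -1.1, -4.4]
width: 0.0217
t: 12.3
eef_pos: [0.5165, 0.1319, 0.3427]
ee_rot: [-3.141, -0.0, -1.588]
force: [-1.5, -2.3, 1.0]
width: 0.0216
```

```bash
python3 -m handwheel '[[0,0,0.03,0],[0,0,0,0],[0,0,0,0]]' 1 15
python3 -m handwheel '[[0,0,0,0],[0,0,0,0],[0,0,0,0],[0,0,0,0]]' 1 3
python3 -m handwheel '[[0,0,0,0],[0,0,0,0],[0,0,0,0],[0,0,0,0],[0,0,0,0],[0,0,0,0],[0,0,0,0]]' 0.5
python3 - <<'E'
from h import *
g2=grab('side','s7');f=grab('wrist','w7')
C=np.hstack([cv2.resize(f['image'][130:280,210:360],(400,400),interpolation=cv2.INTER_CUBIC),cv2.resize(g2['image'][130:230,220:320],(400,400),interpolation=cv2.INTER_CUBIC)])
cv2.imwrite('pics/w7c.png',C[...,::-1])
E
```

```text
t: 12.6
eef_pos: [0.5165, 0.132, 0.3426]
ee_rot: [-3.141, -0.0, -1.588]
force: [-1.7, -2.7, 0.2]
width: 0.022
t: 13.0
eef_pos: [0.5165, 0.132, 0.3425]
ee_rot: [-3.142, -0.0, -1.588]
force: [-1.4, -3.2, -0.4]
width: 0.0222
t: 13.7
eef_pos: [0.5165, 0.1321, 0.3425]
ee_rot: [-3.142, 0.0, -1.588]
force: [-0.0, 0.7, 0.3]
width: 0.0434
```

View pics/w7c.png

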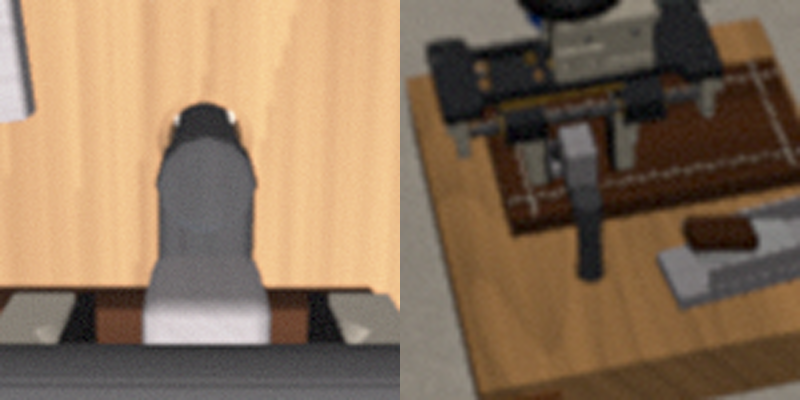

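Released and free. Back off upward, then look.

```bash
python3 -m handwheel '[[0,0,0.5,0],[0,0,1,0],[0,0,2,0],[0,0,3,0],[0,0,3,0],[0,2,1,0],[0,2,0,0],[0,2,0,0],[0,0,0,0],[0,0,0,0],[0,0,0,0]]'
python3 - <<'E'
from h import *
g2=grab('side','s8');f=grab('wrist','w8');c=cloud(f)
cv2.imwrite('pics/s8c.png',cv2.resize(g2['image'][130:230,210:350],None,fx=5,fy=5,interpolation=cv2.INTER_CUBIC)[...,::-1])
E
```

```text
t: 14.9
eef_pos: [0.5164, 0.192, 0.4473]
ee_rot: [3.141, -0.0, -1.588]
force: [-0.1, -0.3, -1.2]
width: 0.0439
```

View pics/s8c.png

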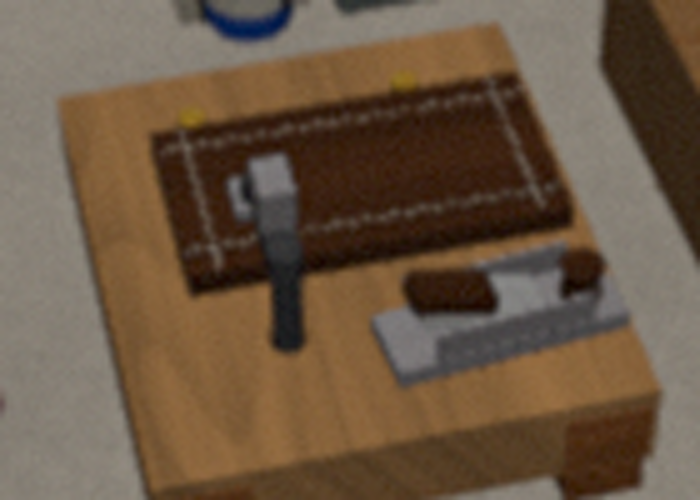

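View pics/w8.png

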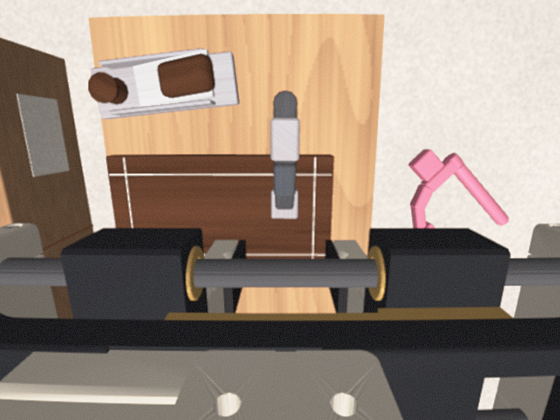

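Run:
```python
from h import *
np.set_printoptions(precision=4,suppress=True)
f=load('w8');c=cloud(f)
def comp(nm,b,z0,z1,k=3):
    m=np.zeros(c.shape[:2],bool); m[b[0]:b[1],b[2]:b[3]]=1; m&=(c[...,2]>z0)&(c[...,2]<z1)
    m=cv2.morphologyEx(m.astype(np.uint8),cv2.MORPH_OPEN,np.ones((k,k)))>0
    P=c[m]; A=np.c_[P[:,:2]-P[:,:2].mean(0),np.ones(len(P))]
    print(nm,len(P),P.mean(0),cv2.minAreaRect((P[:,:2]*1000).astype(np.float32)),'plane',np.linalg.lstsq(A,P[:,2],rcond=None)[0])
comp('head',(110,165,265,305),.190,.206)
comp('pad',(195,222,268,302),.11,.14)
comp('board visible',(150,228,100,345),.104,.116)
b=(abs(c[...,2]-.11)<.006);b[:148]=0
T=np.array([c[np.where(b[:,x]&(np.arange(420)<240))[0].min(),x] for x in [*range(120,268,6),*range(305,328,4)]]);print('board near',np.polyfit(T[:,0],T[:,1],1));
k=np.array([c[y,np.where(b[y]&(np.arange(560)<345))[0].max()] for y in range(160,225,6)]);print('end',k[:,:2].T)
```

```text
head 1247 [0.5164 0.1288 0.1961] ((516.3018188476562, 128.97900390625), (31.772541046142578, 21.376840591430664), 88.84137725830078) plane [0.0063 0.0345 0.1961]
pad 563 [0.5191 0.2012 0.122 ] ((518.2724609375, 201.9501190185547), (31.132247924804688, 35.532352447509766), 89.03645324707031) plane [-0.0417 -0.4308  0.122 ]
board visible 14605 [0.5928 0.1833 0.1103] ((586.490234375, 184.26710510253906), (78.96025848388672, 240.61941528320312), 88.90428924560547) plane [0.0006 0.0026 0.1103]
board near [-0.0202  0.157 ]
end [[0.4656 0.4668 0.4666 0.4665 0.466  0.4672 0.4672 0.4673 0.4667 0.4679
  0.4675]
 [0.1525 0.1586 0.1649 0.1712 0.178  0.1842 0.1906 0.1968 0.2042 0.2105
  0.2177]]
```

```bash
python3 -m handwheel '[[0,1,2,0],[-1,3.5,0.5,0],[-2,4,0,0],[-2,4,0,0],[-2,4,0,0],[-2,4,0,0],[-1,3,0,0],[0,1,0,0],[0,0,0,0],[0,0,0,0]]'
python3 - <<'E'
from h import *
f=grab('top','t9')
E
```

```text
t: 16.0
eef_pos: [0.4169, 0.4363, 0.4723]
ee_rot: [3.141, -0.001, -1.588]
force: [-0.1, 0.0, 1.2]
width: 0.0437
```

View pics/t9.png

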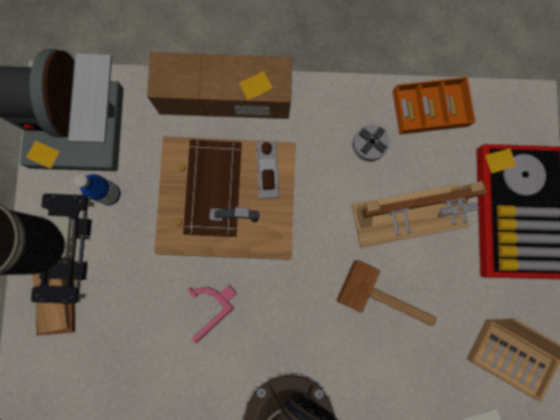

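```bash
python3 -c "
from station import arm
print(arm.job_done())"
```

```text
the job is handed in; nothing more can be done
None
```

The holdfast is off its hook, its shank is down in the open dog hole, and its pad rests on the walnut board. I handed the job in at about 16 s with the gripper open and clear of everything.

I gripped the steel head and lifted it straight up off the prongs. I carried it over and lowered it in small steps until the wrist force showed the pad bearing on the board, at about 7 N. I then eased the grip to 3 N before opening the fingers.

What the last checks showed:
- **Holdfast:** the head's top is at 196 mm against about 198 mm expected. The arm lies square across the board, about 0.02 rad from the world's y axis, the same as the riser.
- **Board:** it has not moved; its near edge is within about 0.3 mm of where it was before.
- **Other tools:** the hammer, plane, mallet, chuck, glue and the pink look-alike appear untouched in the last top picture.
- **One departure from ideal:** once released, the holdfast leaned back about 2° in the hole, so its head sits about 3 mm back from where I set it. I take this to be the normal play in the hole, with the pad bearing mostly on its near edge, and I left it that way.

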